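# Hang the keyhole tool caddy on the stud of its stand

### The arm

A 6-joint arm with a two-finger parallel gripper is mounted at the origin on a cart in front of the work surface, level with it; the furniture and walls round the work are solid. World frame = base frame: x ahead of the robot, y to its left, z up, the work surface at z = 0. Lengths are in mm, angles in rad, forces in N, time in s.
With the tool pointing down it reaches from about 275 to 750 mm from the base axis. Payload 10.2 kg.
Tool frame: the origin (TCP) lies between the finger pads; the fingertips stand 17 mm ahead of it and the grasp point (between the pads) lies 2 mm behind it; z points along the fingers, y is the line along which they close (so a half turn about z gives the same grasp; the last joint's range is limited). The gripper opens to 85 mm and grips with 20 to 120 N. Pads are 22 mm wide; open, the fingers measure 114 mm over their backs; the gripper's body (76 mm by 85 mm) begins 54 mm behind the grasp point. The pads swing forward as they close: fully open they stand 13 mm farther back than shut.
Start: joints at [-1.426, 0.313, 1.498, -0, 1.331, -0.223], TCP at [188.759, -489.899, 248.294] pointing down, gripper open.
Joint ranges: [-2.94, 2.94], [-0.97, 2.17], [0.19, 2.56], [-1.23, 4.37], [0.02, 3.11], [-2.88, 2.88]. Speed limits (rad/s): [2.39, 2.39, 3.01, 3.14, 3.14, 3.14].

### API

Orientations are given as a unit quaternion [w, x, y, z].
In Python, from rig import * gives the robot as it stands.
- The arm moves only by the tool step_arm, never from a script. Its argument "commands" is text: rows parted by semicolons, each of 7 numbers parted by spaces: the opening, from 0 (shut) to 1 (fully open), then the shift along the tool's x, y, z in cm, then the turn, a rotation vector about the tool's x, y, z in rad. In form: hand x y z rx ry rz; .... A call has 1 to 20 rows; each row is the pose to reach, as a shift and turn from the pose commanded when the call began, along the tool's axes at that moment; what a row does not reach only later rows make up. A row lasts 1/12 s, in which the tool goes at most 41.7 mm and 7.16 degrees, less where a joint would pass 70% of its speed; a pose out of reach is approached as far as the arm can. A call with a gripper value outside its range is refused whole. The fingers move at their own pace and stop on an object; "newtons" is the grip in N (left out, the last holds). Time passes only in rows, so rows that repeat a pose let the fingers close. It gives the time, the measured TCP pose, the force, the opening and the grip force at its end, in the units of the state.
- sense(): the state, without advancing time (a new reading comes with each control period).
- capture(name): name is "side" or "top"; returns the picture (400x640x3 uint8, red, green, blue); there is no depth.
- camera_model(name): a dict with "mtx" (3x3 intrinsics, pixels), "eye" and "rotation" of the camera in the world. Camera axes: x right, y down, z forward; pixel columns grow to the right and rows downward; lengths in mm; the calibration is good to about 2 mm. A picture is of the moment at which its call begins. camera_model takes no time and is no camera call.
- finish_job(): hands the job in; it is judged then, once.
Trained networks look in the newest picture that a camera, given by its name, has taken for a name from the list of things; names that differ only in an ending like _2 or _b are one class to them, and where a whole thing is asked for, a point or a joint stands for the part that bears it (a point fixed in the world has none). Each returns a list of dicts, best first, with "score" (0 to 1); they miss things now and then, are a little off and sometimes report something else, mostly with a low value. They report only what shows in the picture. A call takes as long as a camera call.
- search_frame(camera, label): "rect" ([centre column, centre row, width, height] in pixels, round what is visible of it).
- trace(camera, label): "mask" (400x640 bool, what is visible of it) and "rect" ([centre column, centre row, width, height] in pixels, round what is visible of it).
- spot_point(camera, label): "xy" ([column, row] in pixels: a listed point, or the origin of a listed thing).
The state is a dict: "time_s": time; "joints": joint angles; "dq": joint speeds; "tau": joint torques, N m; "eef_pos": TCP position; "ee_rot": TCP orientation; "force": force on the tool from outside, world axes, zero at the start; "wrist_torque": the same for the moment, N m; "grip_width": opening from 0.0 (shut) to 1.0 (fully open); "grip_force": force on a finger pad.
Only numpy, scipy, OpenCV 4.12 (cv2) and the standard library are available. Lean on these libraries where they do the work, as an engineer would, in place of code of your own. Each camera call takes 0.05 s, during which the arm holds its last target. There are 200 camera calls.

### The job

Hang the grey tool caddy on the upright metal stand: lift it by the top of its back plate, push the round end of its keyhole over the head of the stud until the plate lies against the upright, then slide it straight down, still holding it, until the stud sits fully home at the top of the narrow slot, and let go so that it hangs upright by itself. Leave the white bottle and the timer where they stand.

Things in the scene. Friction and masses are not known exactly. Their poses are not given: they have to be found in the camera images.
- stud (a point): Steel stud on the fixed stand, level, 150 mm above the worktop: shank 8 mm diameter, head 22 mm diameter, 6 mm thick, bevelled. 11 mm gap from the upright's face to the head's back. This point: on the stud's axis, 5 mm in front of the upright's face (head tip 12 mm farther out). z up, -x out along the stud, y across the upright.
- stand: The fixed upright stand: aluminium upright 84 mm wide (y), 10 mm thick, top edge 160 mm above the worktop, on a dark base plate 74 (x) x 90 (y) x 8 mm that reaches 37 mm in front of the upright. Origin on the worktop below the middle of the upright's front face; that face looks to -x; z up.
- caddy: Loose grey plastic caddy, about 0.25 kg, standing upright: back plate 90 wide (y) x 160 high (z) x 8 mm thick (x); in front (-x) at its bottom an open two-pocket tray 90 wide, 48 deep, 30 mm high. Origin: underside, middle of the plate's width and thickness. Heavier in front of the plate. When hung, its underside is 40 mm above the worktop.
- caddy_grip (a point): Point of the caddy's back plate 15 mm below its top edge (145 mm above the underside), middle of its width and 8 mm thickness: pinch here from above, fingers closing along the caddy's x. The top 40 mm of the plate stay above the upright's top edge when it hangs. Axes as the caddy's.
- caddy_round (a point): Centre of the round lower end of the keyhole, which goes right through the caddy's back plate: 33 mm across, 78 mm above the caddy's underside, middle of the plate's width and thickness. Axes as the caddy's.
- caddy_seat (a point): Where the stud's axis lies when fully home: near the top of the keyhole's narrow slot, 110 mm above the caddy's underside, 32 mm straight above the round end's centre, middle of the plate's width and thickness. The slot is 14 mm wide and ends 4 mm above this point. Axes as the caddy's.
- bottle: Small white plastic bottle with a yellow cap, 46 mm across and 124 mm high, standing loose on the worktop; origin at the centre of its underside. A bystander.
- timer: White round timer with a grey dial, 64 mm across and 47 mm high, standing loose on the worktop; origin at the centre of its underside. A bystander.

How it is judged:
By the outcome, as a careful person would: the job done as asked, in the order asked, and still so for the second after the job is handed in, with the robot touching nothing.
It also fails if it takes over 40 s, if anything falls off the work surface, if the arm or the gripper's body presses on something with over 40 N, if the wrist force passes 120 N, or if a joint passes its speed limit or range.

## Working session

There is one attempt and no reset: what is moved stays moved. The work goes in short steps, Python scripts to look and compute and a tool call to move; the robot and the scene stay as the last step left them, time stands still between calls to the robot, and variables do not carry over. Pictures are saved under pics/ and viewed, at most 10 in all, crops included, and the job is handed in when it is done.

Besides the shell and the picture viewer there is one more tool, called after ">>>" as a command line: name --argument value ..., lists and objects as JSON in quotes. step_arm: Moves the arm, as the interface text tells. Its arguments: {"type":"object","properties":{"commands":{"type":"string"},"newtons":{"type":"number"}},"required":["commands"]}

```bash
mkdir -p pics
cat > h.py <<'E'
from rig import *
import numpy as np, cv2
from scipy.spatial.transform import Rotation as R
def ray(cam,xy):
    m=camera_model(cam); K=np.array(m["mtx"]);Rm=np.array(m["rotation"]);e=np.array(m["eye"])
    d=Rm@np.linalg.solve(K,[xy[0],xy[1],1.]); return e,d/np.linalg.norm(d)
def onplane(cam,xy,z):
    e,d=ray(cam,xy); return e+d*(z-e[2])/d[2]
def tri(a,b):
    (e1,d1),(e2,d2)=ray("side",a),ray("top",b)
    s=np.linalg.lstsq(np.c_[d1,-d2],e2-e1,rcond=None)[0]
    p,q=e1+s[0]*d1,e2+s[1]*d2
    return (p+q)/2,np.linalg.norm(p-q)
def proj(cam,P):
    m=camera_model(cam); c=np.array(m["rotation"]).T@(np.array(P)-m["eye"]); u=np.array(m["mtx"])@c; return u[:2]/u[2]
E
python3 - <<'E'
from h import *
for c in("side","top"):
    cv2.imwrite(f"pics/{c}0.png",capture(c)[...,::-1])
    m=camera_model(c);print(c,np.round(m["eye"]),np.round(m["rotation"],3).tolist(),np.round(m["mtx"]).tolist())
s=sense();print(s["ee_rot"],s["force"],s["time_s"])
for l in["stud","stand","caddy","caddy_grip","caddy_round","caddy_seat","bottle","timer"]:
    r={c:spot_point(c,l)[:2] for c in("side","top")}
    print(l,{c:[(np.round(k["xy"],1).tolist(),round(k["score"],2)) for k in v] for c,v in r.items()})
    if r["side"] and r["top"]:
        p,e=tri(r["side"][0]["xy"],r["top"][0]["xy"]);print("   ",p.round(1),round(e,1))
E
```

```text
side [ 432. -991.  620.] [-0.472, 0.88, -0.059, 0.023] [[405.0, 0.0, 324.0], [0.0, 405.0, 203.0], [0.0, 0.0, 1.0]]
top [ 429. -240. 1099.] [0.023, -0.699, 0.715, -0.018] [[443.0, 0.0, 322.0], [0.0, 443.0, 202.0], [0.0, 0.0, 1.0]]
[-5.60693651e-04  9.83140120e-01  1.82852917e-01  8.55583961e-06] [-0.72823383 -0.94885882  0.33935774] 0.1
stud {'side': [([299.0, 232.1], 0.67)], 'top': [([389.5, 217.3], 0.74)]}Traceback (most recent call last):
  File "<stdin>", line 10, in <module>
  File "h.py", line 10, in tri
    (e1,d1),(e2,d2)=ray("side",a),ray("top",b)
                    ~~~^^^^^^^^^^
  File "h.py", line 6, in ray
    d=Rm@np.linalg.solve(K,[xy[0],xy[1],1.]); return e,d/np.linalg.norm(d)
      ~~^~~~~~~~~~~~~~~~~~~~~~~~~~~~~~~~~~~~
ValueError: matmul: Input operand 1 has a mismatch in its core dimension 0, with gufunc signature (n?,k),(k,m?)->(n?,m?) (size 3 is different from 4)
```

View pics/side0.png

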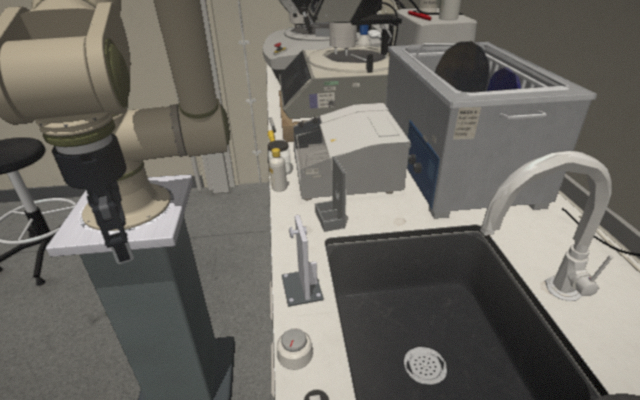

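View pics/top0.png

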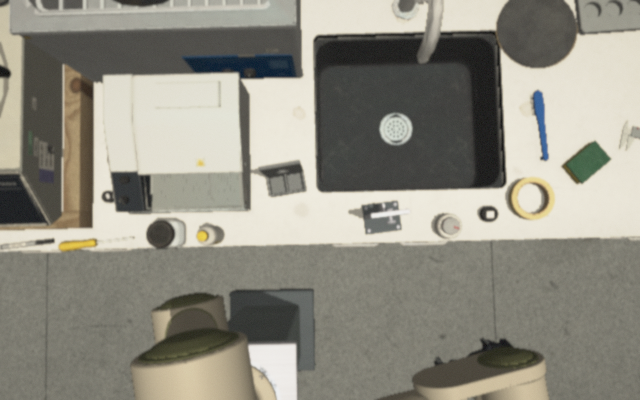

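```bash
python3 - <<'E'
s=open("h.py").read()
s=s.replace('Rm=np.array(m["rotation"])','Rm=R.from_quat(np.roll(m["rotation"],-1)).as_matrix()').replace('np.array(m["rotation"]).T','R.from_quat(np.roll(m["rotation"],-1)).as_matrix().T')
open("h.py","w").write(s)
E
python3 - <<'E'
from h import *
a=cv2.imread("pics/side0.png")[140:320,255:415];b=cv2.imread("pics/top0.png")[140:260,240:480]
a=cv2.resize(a,None,fx=3.2,fy=3.2,interpolation=cv2.INTER_CUBIC)[:576];b=cv2.resize(b,None,fx=3.2,fy=3.2,interpolation=cv2.INTER_CUBIC)
cv2.imwrite("pics/a1.png",a);cv2.imwrite("pics/b1.png",b)
for l in["stud","stand","caddy","caddy_grip","caddy_round","caddy_seat","bottle","timer"]:
    r={c:spot_point(c,l)[:2] for c in("side","top")}
    print(l,{c:[(np.round(k["xy"],1).tolist(),round(k["score"],2)) for k in v] for c,v in r.items()})
    if r["side"] and r["top"]:
        p,e=tri(r["side"][0]["xy"],r["top"][0]["xy"]);print("   ",p.round(1),round(e,1))
E
```

```text
stud {'side': [([299.0, 232.1], 0.67)], 'top': [([389.5, 217.3], 0.74)]}
    [ 450.9 -377.8  147.2] 5.3
stand {'side': [([305.3, 288.3], 0.74)], 'top': [([378.5, 213.7], 0.55)]}
    [ 460.2 -373.    -7.9] 1.4
caddy {'side': [([338.6, 217.2], 0.68), ([277.0, 189.3], 0.19)], 'top': []}
caddy_grip {'side': [([336.5, 167.9], 0.75)], 'top': [([278.9, 165.9], 0.92)]}
    [ 563.1 -142.1  149.3] 3.3
caddy_round {'side': [([339.5, 194.5], 0.79), ([278.3, 187.1], 0.51)], 'top': [([282.2, 171.7], 0.78), ([448.6, 225.4], 0.21)]}
    [ 565.5 -142.    72.2] 7.2
caddy_seat {'side': [([336.7, 180.3], 0.73)], 'top': [([279.1, 167.9], 0.74), ([215.8, 235.7], 0.62)]}
    [ 563.9 -138.7  112.6] 3.0
bottle {'side': [([276.0, 189.8], 0.81)], 'top': [([213.7, 234.1], 0.87), ([286.4, 173.1], 0.18)]}
    [413.9  40.5 -10.7] 11.2
timer {'side': [([294.8, 354.1], 0.93)], 'top': [([445.7, 226.8], 0.68)]}
    [ 4.257e+02 -5.373e+02 -2.000e-01] 2.6
```

View pics/a1.png

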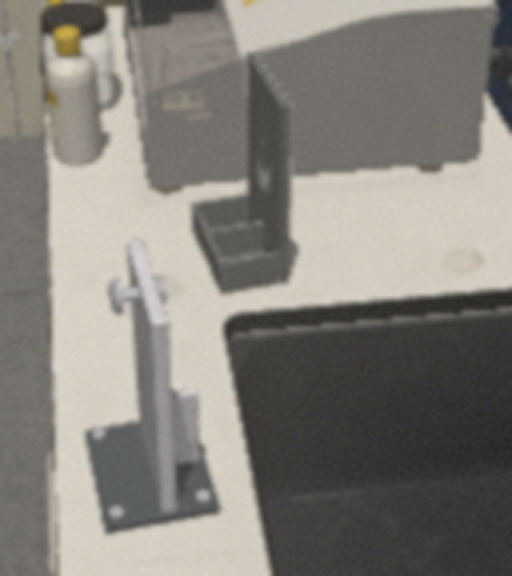

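View pics/b1.png

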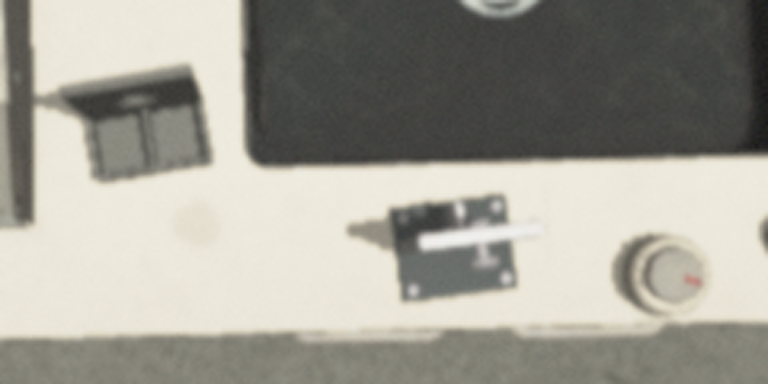

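```bash
cat > fit.py <<'E'
from h import *
from scipy.optimize import minimize
BX={"caddy":[(-4,4,-45,45,0,160),(-52,-4,-45,45,0,30)],
    "stand":[(0,10,-42,42,8,160),(-37,37,-45,45,0,8)]}
S=4
def sil(cam,name,p,off=(0,0)):
    im=np.zeros((1600,2560),np.uint8)
    c,s=np.cos(p[2]),np.sin(p[2])
    for x0,x1,y0,y1,z0,z1 in BX[name]:
        q=[proj(cam,[p[0]+c*x-s*y,p[1]+s*x+c*y,z+(p[3] if len(p)>3 else 0)]) for x in(x0,x1) for y in(y0,y1) for z in(z0,z1)]
        h=cv2.convexHull((np.array(q)*S*16+S*8).astype(np.int32)); cv2.fillConvexPoly(im,h,255,0,4)
    return cv2.resize(im,(640,400),interpolation=cv2.INTER_AREA)/255.
def fit(name,p0,masks):
    f=lambda p:sum(np.abs(sil(c,name,p)-m).sum()/m.sum() for c,m in masks.items())
    b=None
    for dy in(-.15,.1):
        p=np.array(p0)+[0,0,dy]
        r=minimize(f,p,method="Nelder-Mead",options=dict(initial_simplex=[p,p+[8,0,0],p+[0,8,0],p+[0,0,.15]],maxiter=90))
        if b is None or r.fun<b.fun:b=r
    return b.x,b.fun
E
python3 - <<'E'
from fit import *
for n,p0 in(("stand",(458,-375,.1)),("caddy",(564,-141,.15))):
    M={}
    for c in("side","top"):
        t=trace(c,n)
        if t: M[c]=t[0]["mask"].astype(float); print(n,c,round(t[0]["score"],2),M[c].sum())
    print(n,"both",*[np.round(v,3) for v in fit(n,p0,M)])
    for c in M: print(n,c,*[np.round(v,3) for v in fit(n,p0,{c:M[c]})])
o=np.array([240,140])
for nm,z,pts in(("base",8,[(392,212),(505,195),(518,283),(403,300)]),("uptop",160,[(418,243),(543,229)]),("caddytop",160,[(62,92),(190,67)]),("tray",30,[(97,180),(210,162)])):
    P=np.array([onplane("top",np.array(k)/3.2+o,z)[:2] for k in pts]);d=P[0]-P[1]
    print(nm,P.round(1).tolist(),"len",np.linalg.norm(d).round(1),"yaw",np.arctan2(-d[0],d[1]).round(3),"mean",P.mean(0).round(1))
s=sense();print(s["eef_pos"],R.from_quat(np.roll(s["ee_rot"],-1)).as_matrix().round(3).tolist())
E
```

```text
stand side 0.95 1831.0
stand top 0.79 1194.0Traceback (most recent call last):
  File "<stdin>", line 7, in <module>
  File "fit.py", line 18, in fit
    r=minimize(f,p,method="Nelder-Mead",options=dict(initial_simplex=[p,p+[8,0,0],p+[0,8,0],p+[0,0,.15]],maxiter=90))
    res = _minimize_neldermead(fun, x0, args, callback, bounds=bounds,
                               **options)
    fsim[j] = func(sim[j])
              ~~~~^^^^^^^^
    fx = function(np.copy(x), *(wrapper_args + args))
  File "fit.py", line 14, in <lambda>
    f=lambda p:sum(np.abs(sil(c,name,p)-m).sum()/m.sum() for c,m in masks.items())
               ~~~^^^^^^^^^^^^^^^^^^^^^^^^^^^^^^^^^^^^^^^^^^^^^^^^^^^^^^^^^^^^^^^^
  File "fit.py", line 14, in <genexpr>
    f=lambda p:sum(np.abs(sil(c,name,p)-m).sum()/m.sum() for c,m in masks.items())
                          ~~~^^^^^^^^^^
  File "fit.py", line 10, in sil
    q=[proj(cam,[p[0]+c*x-s*y,p[1]+s*x+c*y,z+(p[3] if len(p)>3 else 0)]) for x in(x0,x1) for y in(y0,y1) for z in(z0,z1)]
       ~~~~^^^^^^^^^^^^^^^^^^^^^^^^^^^^^^^^^^^^^^^^^^^^^^^^^^^^^^^^^^^^^
  File "h.py", line 15, in proj
    m=camera_model(cam); c=R.from_quat(np.roll(m["rotation"],-1)).as_matrix().T@(np.array(P)-m["eye"]); u=np.array(m["mtx"])@c; return u[:2]/u[2]
ValueError: time passes only in moves, steps and waits
```

```bash
sed -i '3a import functools\ncamera_model=functools.cache(camera_model)' h.py
python3 - <<'E'
from fit import *
for n,p0 in(("stand",(458,-375,.1)),("caddy",(564,-141,.15))):
    M={}
    for c in("side","top"):
        t=trace(c,n)
        if t: M[c]=t[0]["mask"].astype(float); print(n,c,round(t[0]["score"],2),M[c].sum())
    np.savez(f"{n}.npz",**M)
    print(n,"both",*[np.round(v,3) for v in fit(n,p0,M)])
    for c in M: print(n,c,*[np.round(v,3) for v in fit(n,p0,{c:M[c]})])
o=np.array([240,140])
for nm,z,pts in(("base",8,[(392,212),(505,195),(518,283),(403,300)]),("uptop",160,[(418,243),(543,229)]),("caddytop",160,[(62,92),(190,67)]),("tray",30,[(97,180),(210,162)])):
    P=np.array([onplane("top",np.array(k)/3.2+o,z)[:2] for k in pts]);d=P[0]-P[1]
    print(nm,P.round(1).tolist(),"len",np.linalg.norm(d).round(1),"yaw",np.arctan2(-d[0],d[1]).round(3),"mean",P.mean(0).round(1))
s=sense();print(s["eef_pos"],R.from_quat(np.roll(s["ee_rot"],-1)).as_matrix().round(3).tolist())
E
```

```text
stand side 0.95 1831.0
stand top 0.79 1194.0
stand both [ 4.51801e+02 -3.77688e+02  1.16000e-01] 0.19
stand side [ 4.50482e+02 -3.75932e+02  9.40000e-02] 0.11
stand top [ 4.52882e+02 -3.77770e+02  1.09000e-01] 0.041
caddy side 0.62 1314.0
caddy top 0.96 1201.0
caddy both [ 5.65235e+02 -1.42004e+02  1.38000e-01] 0.147
caddy side [ 5.64829e+02 -1.41250e+02  1.27000e-01] 0.053
caddy top [ 5.66526e+02 -1.42529e+02  1.33000e-01] 0.077
base [[479.8, -332.3], [490.8, -419.7], [422.9, -427.4], [411.9, -338.8]] len 88.1 yaw 0.126 mean [ 451.4 -379.5]
uptop [[451.8, -336.0], [459.1, -419.0]] len 83.3 yaw 0.088 mean [ 455.4 -377.5]
caddytop [[558.1, -101.5], [572.8, -187.3]] len 87.1 yaw 0.17 mean [ 565.5 -144.4]
tray [[508.2, -107.9], [519.9, -193.7]] len 86.7 yaw 0.135 mean [ 514.1 -150.8]
[ 188.76301695 -489.89678155  248.28587457] [[0.933, 0.36, 0.0], [0.36, -0.933, 0.0], [0.0, -0.0, -1.0]]
```

>>> step_arm --commands "1 47.6 -18.9 0 0 0 -1.338;1 47.6 -18.9 0 0 0 -1.338;1 47.6 -18.9 0 0 0 -1.338;1 47.6 -18.9 0 0 0 -1.338;1 47.6 -18.9 0 0 0 -1.338;1 47.6 -18.9 0 0 0 -1.338;1 47.6 -18.9 0 0 0 -1.338;1 47.6 -18.9 0 0 0 -1.338;1 47.6 -18.9 0 0 0 -1.338;1 47.6 -18.9 0 0 0 -1.338;1 47.6 -18.9 0 0 0 -1.338;1 47.6 -18.9 0 0 0 -1.338;1 47.6 -18.9 0 0 0 -1.338;1 47.6 -18.9 0 0 0 -1.338;1 47.6 -18.9 0 0 0 -1.338;1 47.6 -18.9 0 0 0 -1.338;1 47.6 -18.9 0 0 0 -1.338;1 47.6 -18.9 0 0 0 -1.338"

```text
time_s: 2.8
eef_pos: [564.4, -143.5, 248.6]
ee_rot: [0.0, 0.658, 0.753, -0.0]
force: [0.5, -0.6, 0.8]
grip_width: 0.999
grip_force: 0.0
```

>>> step_arm --commands "1 0.15 0.05 3.5 0 0 0;1 0.15 0.05 7 0 0 0;1 0.15 0.05 9.5 0 0 0;1 0.15 0.05 10.35 0 0 0;1 0.15 0.05 10.35 0 0 0;0 0.15 0.05 10.35 0 0 0;0 0.15 0.05 10.35 0 0 0;0 0.15 0.05 10.35 0 0 0;0 0.15 0.05 10.35 0 0 0;0 0.15 0.05 10.35 0 0 0;0 0.15 0.05 10.35 0 0 0;0 0.15 0.05 10.35 0 0 0;0 0.15 0.05 10.35 0 0 0;0 0.15 0.05 10.35 0 0 0;0 0.15 0.05 10.35 0 0 0" --newtons 60

```text
time_s: 4.05
eef_pos: [565.4, -140.8, 145.0]
ee_rot: [0.0, 0.658, 0.753, 0.0]
force: [0.1, 1.4, 1.9]
grip_width: 0.082
grip_force: 62.6
```

>>> step_arm --commands "0 0 0 -2 0 0 0;0 0 0 -5 0 0 0;0 0 0 -8 0 0 0;0 0 0 -9 0 0 0;0 0.3 -2 -9 0 0 0;0 0.6 -4.8 -9 0 0 0;0 1 -7.6 -9 0 0 0;0 1.4 -10.4 -9 0 0 0;0 1.9 -14.4 -9 0 0 0;0 -0.5 -14.9 -9 0 0 0.025;0 -3.5 -15.4 -9 0 0 0.025;0 -6.5 -16 -9 0 0 0.025;0 -9.5 -16.6 -9 0 0 0.025;0 -12.5 -17.2 -9 0 0 0.025;0 -15.5 -17.8 -9 0 0 0.025;0 -18.5 -18.4 -9 0 0 0.025;0 -20.8 -18.8 -9 0 0 0.025;0 -21.8 -18.9 -9 0 0 0.025;0 -21.8 -18.9 -9 0 0 0.025;0 -21.8 -18.9 -9 0 0 0.025"

```text
time_s: 5.72
eef_pos: [407.2, -381.6, 233.8]
ee_rot: [-0.001, 0.667, 0.745, 0.0]
force: [0.9, 1.1, -1.3]
grip_width: 0.081
grip_force: 61.8
```

Run:
```python
from fit import *
I={c:capture(c)[...,::-1] for c in("side","top")}
a=cv2.resize(I["side"][130:310,225:385],None,fx=3,fy=3,interpolation=cv2.INTER_CUBIC);b=cv2.resize(I["top"][150:290,320:460],None,fx=3,fy=3,interpolation=cv2.INTER_CUBIC)
o=np.zeros((540,900,3),np.uint8);o[:,:480]=a;o[:420,480:]=b
cv2.imwrite("pics/c2.png",cv2.resize(o,(800,480)))
s=sense();print(s["eef_pos"].tolist() if hasattr(s["eef_pos"],"tolist") else s["eef_pos"],s["ee_rot"],s["grip_force"],s["force"])
for l in["stud","caddy_grip","caddy_round","caddy_seat"]:
    r={c:spot_point(c,l)[:1] for c in("side","top")}
    print(l,{c:[(np.round(k["xy"],1).tolist(),round(k["score"],2)) for k in v] for c,v in r.items()})
    if r["side"] and r["top"]:
        p,e=tri(r["side"][0]["xy"],r["top"][0]["xy"]);print("   ",p.round(1),round(e,1))
```

```text
[407.5426989296006, -381.0043267571975, 234.5280563390898] [-4.25311889e-04  6.66769028e-01  7.45264271e-01  2.20565004e-04] 61.84203743934631 [ 0.28715053  0.58989169 -2.02583519]
stud {'side': [([295.8, 232.1], 0.73)], 'top': [([388.5, 217.1], 0.77)]}
    [ 448.1 -375.7  146.3] 1.2
caddy_grip {'side': [([269.1, 192.3], 0.94)], 'top': [([398.8, 238.5], 0.83)]}
    [ 405.3 -380.5  242.8] 0.5
caddy_round {'side': [([272.2, 228.4], 0.9)], 'top': [([391.2, 237.9], 0.59)]}
    [ 404.2 -377.9  161.5] 0.4
caddy_seat {'side': [([272.4, 211.5], 0.79)], 'top': [([395.4, 236.2], 0.93)]}
    [ 408.2 -380.6  201.5] 0.9
```

View pics/c2.png

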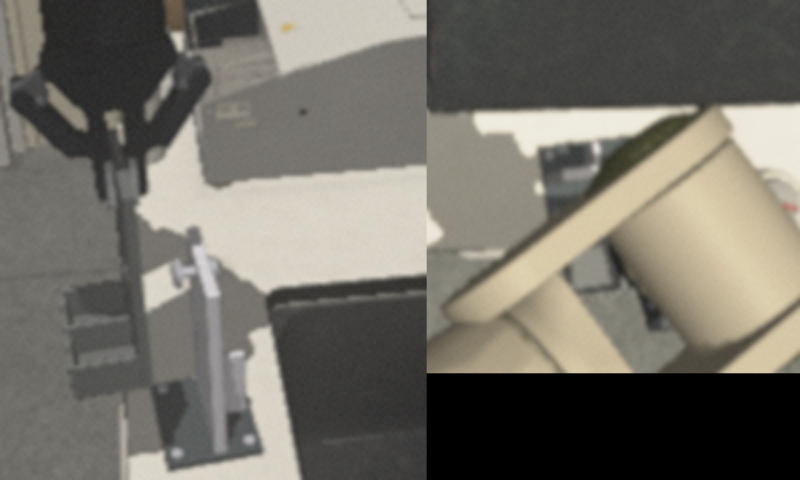

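```bash
cat > fit2.py <<'E'
from fit import *
def sil2(cam,p,z0,name="caddy"):  # p: grip x,y, yaw, pitch ; pivot at grip height 147
    im=np.zeros((1600,2560),np.uint8); Rm=R.from_euler("ZY",[p[2],p[3]]).as_matrix()
    for b in BX[name]:
        V=np.array([[x,y,z-147] for x in b[:2] for y in b[2:4] for z in b[4:]])@Rm.T+[p[0],p[1],z0+147]
        h=cv2.convexHull((np.array([proj(cam,v) for v in V])*S*16+S*8).astype(np.int32)); cv2.fillConvexPoly(im,h,255,0,4)
    return cv2.resize(im,(640,400),interpolation=cv2.INTER_AREA)/255.
def fit2(m,p0,z0):
    top=int(proj("side",[p0[0],p0[1],z0+120])[1]); w=np.ones_like(m); w[:top]=0  # ignore the gripped part
    f=lambda p:(w*np.abs(sil2("side",p,z0)-m)).sum()/m.sum()
    p=np.array(p0);r=minimize(f,p,method="Nelder-Mead",options=dict(initial_simplex=[p,p+[6,0,0,0],p+[0,6,0,0],p+[0,0,.08,0],p+[0,0,0,.06]],maxiter=150))
    return r.x,r.fun
E
python3 - <<'E'
from fit2 import *
t=trace("side","caddy")[0];m=t["mask"].astype(float);print(t["score"],m.sum())
print(*[np.round(v,3) for v in fit2(m,[407.5,-381.5,.11,0],89.5)])
t=trace("side","stand")[0];ms=t["mask"].astype(float);print("stand",t["score"],ms.sum())
print(*[np.round(v,3) for v in fit("stand",(451,-377,.11),{"side":ms})])
E
```

```text
0.88 1553.0
[ 4.04884e+02 -3.81659e+02  9.80000e-02 -1.50000e-02] 0.055
stand 0.77 1756.0
[ 4.50765e+02 -3.75385e+02  9.00000e-02] 0.127
```

>>> step_arm --commands "0 0.1 0 0.9 0 0 0;0 0.1 0 1.7 0 0 0;0 0.1 0 1.7 0 0 0;0 0.1 0.6 1.7 0 0 0;0 0.1 1.2 1.7 0 0 0;0 0.1 1.8 1.7 0 0 0;0 0.1 2.2 1.7 0 0 0;0 0.1 2.6 1.7 0 0 0;0 0.1 2.9 1.7 0 0 0;0 0.1 3.2 1.7 0 0 0;0 0.1 3.2 1.7 0 0 0"

```text
time_s: 7.23
eef_pos: [439.5, -377.7, 217.8]
ee_rot: [0.0, 0.667, 0.745, 0.0]
force: [0.1, -0.1, -2.0]
grip_width: 0.081
grip_force: 61.9
```

>>> step_arm --commands "0 0 0.2 0 0 0 0;0 0 0.4 0 0 0 0;0 0 0.6 0 0 0 0;0 0 0.8 0 0 0 0;0 0 0.8 0 0 0 0"

```text
time_s: 7.65
eef_pos: [447.2, -376.9, 217.8]
ee_rot: [0.0, 0.667, 0.745, 0.0]
force: [0.4, -0.7, -2.5]
grip_width: 0.083
grip_force: 61.9
```

Run:
```python
from fit2 import *
I=capture("side")[...,::-1]
cv2.imwrite("pics/c3.png",cv2.resize(I[150:310,250:360],None,fx=3.6,fy=3.6,interpolation=cv2.INTER_CUBIC))
s=sense();print(s["eef_pos"],s["force"])
m=trace("side","caddy")[0]["mask"].astype(float)
print(*[np.round(v,3) for v in fit2(m,[447.5,-377.5,.11,0],s["eef_pos"][2]-145)])
```

```text
[ 447.10826491 -376.85742217  217.76766701] [-0.86051427  0.47461075 -1.9287519 ]
[ 4.45301e+02 -3.77675e+02  1.11000e-01 -1.00000e-02] 0.056
```

View pics/c3.png

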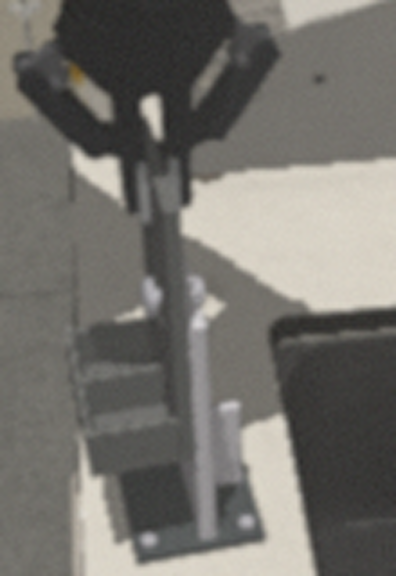

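>>> step_arm --commands "0 0 0.1 0 0 0 0;0 0 0.2 0 0 0 0;0 0 0.2 0 0 0 0"

```text
time_s: 8.0
eef_pos: [448.6, -376.7, 217.8]
ee_rot: [-0.0, 0.667, 0.745, -0.0]
force: [-3.1, 1.0, -0.9]
grip_width: 0.084
grip_force: 62.1
```

>>> step_arm --commands "0 0 0.1 0 0 0 0;0 0 0.1 0 0 0 0;0 0 0.1 0 0 0 0"

```text
time_s: 8.25
eef_pos: [449.0, -376.7, 217.8]
ee_rot: [-0.001, 0.667, 0.745, -0.001]
force: [-7.3, 0.5, 0.2]
grip_width: 0.084
grip_force: 62.2
```

>>> step_arm --commands "0 0 -0.04 0.3 0 0 0;0 0 -0.04 0.6 0 0 0;0 0 -0.04 0.9 0 0 0;0 0 -0.04 1.2 0 0 0;0 0 -0.04 1.5 0 0 0;0 0 -0.04 1.5 0 0 0"

```text
time_s: 8.75
eef_pos: [448.8, -377.0, 202.4]
ee_rot: [-0.001, 0.667, 0.745, -0.001]
force: [-5.1, -2.5, -2.4]
grip_width: 0.084
grip_force: 61.8
```

>>> step_arm --commands "0 0 0 0.3 0 0 0;0 0 0 0.6 0 0 0;0 0 0 0.9 0 0 0;0 0 0 1.1 0 0 0;0 0 0 1.3 0 0 0;0 0 0 1.3 0 0 0"

```text
time_s: 9.25
eef_pos: [448.7, -377.1, 189.6]
ee_rot: [-0.001, 0.667, 0.745, -0.001]
force: [-5.8, -2.5, -2.9]
grip_width: 0.081
grip_force: 62.0
```

>>> step_arm --commands "0 0 0 0.15 0 0 0;0 0 0 0.3 0 0 0;0 0 0 0.4 0 0 0;0 0 0 0.4 0 0 0"

```text
time_s: 9.58
eef_pos: [448.7, -377.1, 185.8]
ee_rot: [-0.0, 0.667, 0.745, -0.001]
force: [-7.0, -1.6, -1.6]
grip_width: 0.084
grip_force: 62.2
```

>>> step_arm --commands "0 0 0 0.1 0 0 0;0 0 0 0.2 0 0 0;0 0 0 0.2 0 0 0"

```text
time_s: 9.83
eef_pos: [448.7, -377.2, 184.5]
ee_rot: [-0.0, 0.667, 0.745, -0.001]
force: [-8.1, -1.0, 3.0]
grip_width: 0.085
grip_force: 62.8
```

>>> step_arm --commands "0 0 -0.03 0.1 0 0 0;0 0 -0.03 0.1 0 0 0"

```text
time_s: 10.0
eef_pos: [448.7, -377.3, 184.3]
ee_rot: [0.0, 0.667, 0.745, -0.001]
force: [-8.5, 0.8, 8.3]
grip_width: 0.085
grip_force: 63.6
```

Run:
```python
from fit2 import *
I=capture("side")[...,::-1]
cv2.imwrite("pics/c4.png",cv2.resize(I[150:310,250:360],None,fx=3.6,fy=3.6,interpolation=cv2.INTER_CUBIC))
s=sense();print(s["eef_pos"],s["force"])
```

```text
[ 448.71987663 -377.27098431  184.33229971] [-7.40857077  1.38270813  8.69890964]
```

View pics/c4.png

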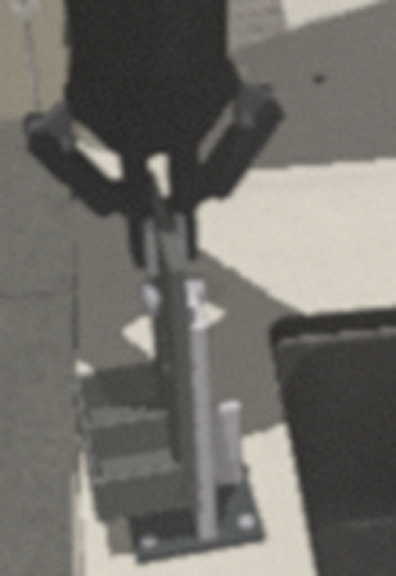

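>>> step_arm --commands "0 0 -0.05 -0.13 0 0 0;0 0 -0.05 -0.13 0 0 0;0.1 0 -0.05 -0.13 0 0 0;0.15 0 -0.05 -0.13 0 0 0;0.25 0 -0.05 -0.13 0 0 0;0.4 0 -0.05 -0.13 0 0 0;0.6 0 -0.05 -0.13 0 0 0;0.6 0 -0.05 -0.13 0 0 0;0.6 0 -0.05 -0.13 0 0 0;0.6 0 -0.05 -0.13 0 0 0;0.6 0 -0.05 -0.13 0 0 0"

```text
time_s: 10.97
eef_pos: [448.8, -376.7, 184.1]
ee_rot: [0.0, 0.667, 0.745, 0.0]
force: [0.0, -0.3, -0.2]
grip_width: 0.597
grip_force: 0.0
```

>>> step_arm --commands "0.6 0 0 -1 0 0 0;0.6 0 0 -3 0 0 0;0.6 0 0 -5.5 0 0 0;0.6 0 0 -8 0 0 0;0.6 0 0 -10.5 0 0 0;0.6 0 0 -12 0 0 0;0.6 0 0 -12 0 0 0;0.6 0 0 -12 0 0 0"

```text
time_s: 11.63
eef_pos: [448.8, -376.7, 304.7]
ee_rot: [0.001, 0.667, 0.745, -0.0]
force: [-0.1, 0.5, -0.3]
grip_width: 0.598
grip_force: 0.0
```

Run:
```python
from fit2 import *
I=capture("side")[...,::-1]
cv2.imwrite("pics/c5.png",cv2.resize(I[150:370,230:380],None,fx=2.7,fy=2.7,interpolation=cv2.INTER_CUBIC))
s=sense();print(s["eef_pos"],s["force"])
m=trace("side","caddy")[0]["mask"].astype(float)
print(*[np.round(v,3) for v in fit2(m,[447.5,-377.5,.11,0],40)])
```

```text
[ 448.59511832 -376.51671635  303.46871937] [-0.24042608  0.00873406 -0.76504769]
[ 4.47294e+02 -3.78613e+02  9.50000e-02  5.00000e-03] 0.036
```

View pics/c5.png

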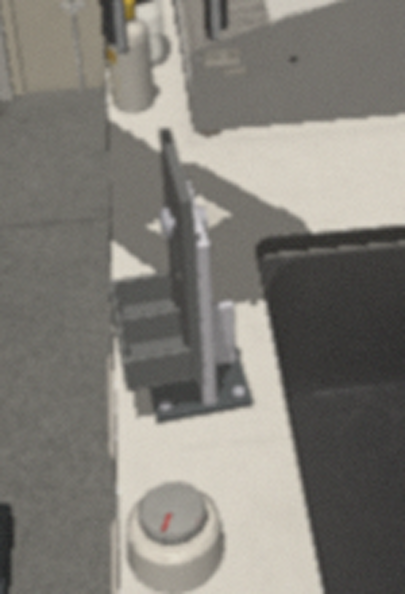

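The caddy hangs upright on the stud (head at about crop (167,220)) and lies against the upright. The gripper is clear of it, and the timer and bottle stand where they were.

```bash
python3 -c "
from rig import *
print(finish_job())"
```

```text
the job is handed in; nothing more can be done
None
```

The caddy hangs upright on the stud, pushed down to a hard stop at the top of the slot and released; the gripper is clear, the bottle and timer were left where they stood, and the job is handed in (about 12 s used).

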